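Square up two pattern boards in the corner of a squaring board

ROBOT

A 6-joint arm with a two-finger parallel gripper is mounted at the origin on the work surface. World frame = base frame: x ahead of the robot, y to its left, z up, the work surface at z = 0. Lengths are in m, angles in rad, forces in N, time in s.
With the tool pointing down it reaches from about 0.425 to 0.95 m from the base axis. Payload 3.5 kg.
Tool frame: the origin (TCP) lies at the very end of the fingers, on their centre line; the grasp point (between the pads) lies 19 mm behind it; z points along the fingers, y is the line along which they close (so a half turn about z gives the same grasp; the last joint's range is limited). The gripper opens to 85 mm and grips with 20 to 120 N. Pads are 22 mm wide; open, the fingers measure 114 mm over their backs; the gripper's body (76 mm by 85 mm) begins 54 mm behind the grasp point. The pads swing forward as they close: fully open they stand 13 mm farther back than shut.
Start: joints at [1.08, 0.286, 1.577, -0, 1.279, -0.15], TCP at [0.226, 0.636, 0.231] pointing down, gripper open.
Joint ranges: [-2.77, 2.77], [-0.9, 2.22], [0.21, 2.48], [-1.53, 4.67], [0.24, 2.81], [-2.84, 2.84]. Speed limits (rad/s): [2.79, 2.79, 3.14, 3.14, 3.14, 3.14].

INTERFACE

Orientations are given as a unit quaternion [x, y, z, w].
In Python, from plant import ctrl gives the robot as it stands.
- The arm moves only by the tool carry_out, never from a script. Its argument "deltas" is one flat list of numbers, 6 for each row, row after row: the shift along the tool's x, y, z in m, then the turn, a rotation vector about the tool's x, y, z in rad. A call has 1 to 5 rows; each row is the pose to reach, as a shift and turn from the pose commanded when the call began, along the tool's axes at that moment; what a row does not reach only later rows make up. A row lasts 1/8 s, in which the tool goes at most 62.5 mm and 10.7 degrees, less where a joint would pass 70% of its speed; a pose out of reach is approached as far as the arm can. A call with a gripper value outside its range is refused whole. "grip" is the opening in per cent of the stroke, from 0 (shut) to 100 (fully open), set as the call begins (left out, the last holds). The fingers move at their own pace and stop on an object; "grip_force" is the grip in N (left out, the last holds). Time passes only in rows, so rows that repeat a pose let the fingers close. It gives the time, the measured TCP pose, the force, the opening and the grip force at its end, in the units of the state.
- ctrl.get_state(): the state, without advancing time (a new reading comes with each control period).
- ctrl.read_camera(name): name is "scene" or "side" or "wrist"; returns (picture, depth): 420x560x3 uint8, red, green, blue; 420x560 float32, m along the optical axis (not along the pixel's ray), 0 where there is no reading.
- ctrl.camera_model(name): a dict with "intrinsics" (3x3 intrinsics, pixels), "extrinsics" (4x4, takes a point from world to camera coordinates); the wrist camera has in their place "hand_eye" (4x4, takes a point from camera to tool coordinates, whose origin is the TCP and whose axes are the flange's). Camera axes: x right, y down, z forward; pixel columns grow to the right and rows downward; lengths in m; the calibration is good to about 2 mm. A picture is of the moment at which its call begins: read the wrist's pose just before it. camera_model takes no time and is no camera call.
- ctrl.sign_off(): hands the job in; it is judged then, once.
Trained networks look in the newest picture that a camera, given by its name, has taken for a name from the list of things; names that differ only in an ending like _2 or _b are one class to them, and where a whole thing is asked for, a point or a joint stands for the part that bears it (a point fixed in the world has none). Each returns a list of dicts, best first, with "score" (0 to 1); they miss things now and then, are a little off and sometimes report something else, mostly with a low value. They report only what shows in the picture. A call takes as long as a camera call. They do not tell look-alikes from the thing itself.
- ctrl.find_in(camera, query): "uv" ([column, row] in pixels, amid what is visible of it).
The state is a dict: "time": time; "qpos": joint angles; "dq": joint speeds; "joint_efforts": joint torques, N m; "eef_pos": TCP position; "tcp_rot": TCP orientation; "contact_force": force on the tool from outside, world axes, zero at the start; "wrist_torque": the same for the moment, N m; "opening": opening from 0.0 (shut) to 1.0 (fully open); "finger_force": force on a finger pad.
Only numpy, scipy, OpenCV 4.12 (cv2) and the standard library are available. Lean on these libraries where they do the work, as an engineer would, in place of code of your own. Each camera call takes 0.05 s, during which the arm holds its last target. There are 200 camera calls.

TASK

On the white squaring board, first slide the loose low pattern board fully home into the corner, so that it lies flush against both wooden fences, while the other board still waits on the raised ledge. Then slide the other board off the ledge on top of the first, keeping it flat, and square it flush into the same corner. Leave the spool, jar and weight where they stand.

Things in the scene. Friction and masses are not known exactly. Their poses are not given: they have to be found in the camera images.
- corner (a point): Where the inner faces of the two wooden fences meet, at deck height, 12 mm above the table, on the fixed white squaring board. x: away from the robot, square to the long fence (inner face x = 0, y = 0 to -440 mm); y: to the left, square to the short fence (inner face y = 0, x = 0 to -195 mm). Fences 20 mm thick, 36 mm above the deck. Low deck: x 0 to -195, y 0 to -240 mm, open to the robot.
- ledge (a point): Middle of the upper edge of the step where the raised ledge begins, facing the low deck. In the corner's frame (same axes): x = -97, y = -240, z = 14 mm. The ledge is solid and white, its flat top runs from here 200 mm to -y, and is 2 mm above the top of a board lying on the deck. The long fence goes on along it; its outer end has no fence.
- board_low_mid (a point): Centre (half-way up) of the loose plywood board on the low deck: 120 x 170 x 12 mm (x, y, z), about 0.17 kg. Starts a few cm short of both fences, a little askew. Home: x = -60, y = -85, z = 6 mm in the corner's frame; 70 mm of deck is then left between it and the ledge, and the other board, pushed level, bridges that gap.
- board_top_mid (a point): Centre (half-way up) of the second plywood board, also 120 x 170 x 12 mm (x, y, z), about 0.17 kg. Starts flat on the ledge, short of the long fence, a little askew; its outer end may overhang the ledge by some 25 mm. Home, on the first board: x = -60, y = -85, z = 18 mm in the corner's frame.
- board_low: The same low board; origin at the centre of its underside.
- board_top: The same second board; origin at the centre of its underside.
- spool: Bystander: thread spool standing upright, 38 mm across, 55 mm high; origin at the centre of its underside.
- jar: Bystander: closed glass jar, 68 mm across, 85 mm high; origin at the centre of its underside.
- weight: Bystander: round dark steel pattern weight with a stem, 68 mm across, 40 mm high; origin at the centre of its underside.
Mind the look-alikes: they are no part of the job. What is shaped like the board_low but pink or turquoise is not meant.

How it is judged:
On the way:
1. the low board lies flush in the corner, within 4.5 mm of both fences and within 0.035 rad of square, while the other board's centre is still over the ledge (x of board_low_mid in the frame of corner above -0.0645 m and y of board_low_mid in the frame of corner above -0.0895 m and angle between the y axis of board_low_mid and the y axis of corner, either way round below 0.035 rad and z of board_low_mid in the frame of corner below 0.009 m and y of board_top_mid in the frame of corner below -0.24 m), for 0.2 s.
At the end, for the whole second after the job is handed in: Both boards lie flat and at rest in the corner, the second on top of the first, each within 4.5 mm of home against both fences and within 0.035 rad of square to them (x of each of board_low_mid, board_top_mid in the frame of corner above -0.0645 m and y of each of board_low_mid, board_top_mid in the frame of corner above -0.0895 m and angle between the y axis of each of board_low_mid, board_top_mid and the y axis of corner, either way round below 0.035 rad and z of board_low_mid in the frame of corner below 0.009 m and z of board_top_mid in the frame of corner between 0.015 and 0.021 m and linear speed of each of board_low, board_top below 0.01 m/s); the robot touches nothing.
It fails at once if the second board is tipped up by more than 0.35 rad (about 20 degrees) (angle between board_top_mid's own z axis and vertical above 0.35 rad).
It fails at once if the spool is moved by more than 30 mm (distance of spool from where it was at the start of the episode above 0.03 m).
It fails at once if the jar is moved by more than 30 mm (distance of jar from where it was at the start of the episode above 0.03 m).
It fails at once if the weight is moved by more than 30 mm (distance of weight from where it was at the start of the episode above 0.03 m).
It also fails if it takes over 64 s, if anything falls off the work surface, if the arm or the gripper's body presses on something with over 40 N, if the wrist force passes 120 N, or if a joint passes its speed limit or range.

## Working session

There is one attempt and no reset: what is moved stays moved. The work goes in short steps, Python scripts to look and compute and a tool call to move; the robot and the scene stay as the last step left them, time stands still between calls to the robot, and variables do not carry over. Pictures are saved under pics/ and viewed, at most 10 in all, crops included, and the job is handed in when it is done.

Besides the shell and the picture viewer there is one more tool, called by a JSON object that holds its "fn" and its "kwargs", one argument or row to a line. carry_out: Moves the arm, as the interface text tells. Its arguments: {"type":"object","properties":{"deltas":{"type":"array"},"grip":{"type":"number"},"grip_force":{"type":"number"}},"required":["deltas"]}

```bash
ls; mkdir -p pics
cat > h.py <<'E'
import numpy as np, cv2
from scipy.spatial.transform import Rotation as R
from plant import ctrl
def cam(name):
    m=ctrl.camera_model(name); K=np.array(m["intrinsics"])
    if "extrinsics" in m: T=np.linalg.inv(np.array(m["extrinsics"]))
    else:
        s=ctrl.get_state(); B=np.eye(4); B[:3,:3]=R.from_quat(s["tcp_rot"]).as_matrix(); B[:3,3]=s["eef_pos"]; T=B@np.array(m["hand_eye"])
    return K,T
def cloud(d,K,T):
    v,u=np.mgrid[:d.shape[0],:d.shape[1]]
    P=np.stack([(u-K[0,2])/K[0,0]*d,(v-K[1,2])/K[1,1]*d,d],-1)
    return P@T[:3,:3].T+T[:3,3]
def shot(name,save=True):
    K,T=cam(name); im,d=ctrl.read_camera(name)
    W=cloud(d,K,T); W[d==0]=np.nan
    np.savez(f"last_{name}.npz",im=im,d=d,W=W,K=K,T=T)
    if save: cv2.imwrite(f"pics/{save if isinstance(save,str) else name}.png",im[...,::-1])
    return im,d,W
E
python3 - <<'E'
from h import *
s=ctrl.get_state(); print(s)
for c in("scene","side"):
    im,d,W=shot(c,c+"0")
    for q in("corner","ledge","board_low_mid","board_top_mid","spool","jar","weight"):
        for r in ctrl.find_in(c,q)[:3]:
            u,v=map(int,np.round(r["uv"])); print(c,q,(u,v),round(r["score"],2),np.round(W[v,u],3))
E
```

```text
pics
{'time': 0.0, 'qpos': array([ 1.07999777e+00,  2.87173008e-01,  1.57819368e+00, -3.53498112e-05,
        1.27860977e+00, -1.49973042e-01]), 'dq': array([-1.99869731e-04, -1.98030540e-05,  1.09912261e-03, -2.07094322e-03,
        2.20371002e-04,  7.45773178e-04]), 'joint_efforts': array([-1.44052261e-03, -4.05982769e+01, -2.92620581e+01, -2.77224490e-04,
        5.89808245e-03, -1.03628700e-06]), 'eef_pos': array([0.22527369, 0.63559078, 0.22993326]), 'tcp_rot': array([ 1.69583983e-01,  9.85515019e-01, -1.13657772e-03, -3.59309687e-04]), 'contact_force': array([-0.24111695, -0.13060766, -0.53788716]), 'wrist_torque': array([0.03039937, 0.03769538, 0.00408751]), 'finger_force': 0.0, 'opening': 1.0027463719681573}
scene corner (277, 242) 0.75 [0.623 0.067 0.027]
scene corner (426, 285) 0.34 [0.59  0.464 0.063]
scene ledge (275, 242) 0.74 [0.625 0.062 0.026]
scene board_low_mid (310, 251) 0.9 [0.603 0.161 0.025]
scene board_low_mid (344, 206) 0.87 [0.359 0.144 0.015]
scene board_low_mid (276, 182) 0.81 [ 0.36  -0.114  0.013]
scene board_top_mid (234, 211) 0.86 [ 0.593 -0.109  0.042]
scene spool (149, 181) 0.6 [ 0.625 -0.444  0.048]
scene jar (427, 284) 0.85 [0.59  0.465 0.067]
scene weight (408, 248) 0.69 [0.445 0.379 0.023]
side corner (300, 208) 0.92 [0.581 0.024 0.011]
side ledge (304, 209) 0.82 [0.593 0.019 0.012]
side board_low_mid (300, 181) 0.96 [0.584 0.119 0.028]
side board_low_mid (213, 253) 0.57 [ 0.333 -0.139  0.014]
side board_low_mid (363, 322) 0.56 [ 0.725 -0.341  0.011]
side board_top_mid (304, 240) 0.8 [ 0.586 -0.113  0.039]
side board_top_mid (318, 370) 0.24 [ 0.601 -0.471  0.053]
side spool (318, 369) 0.67 [ 0.601 -0.468  0.051]
side spool (303, 180) 0.54 [0.594 0.127 0.025]
side jar (288, 110) 0.88 [0.551 0.427 0.064]
side jar (320, 367) 0.43 [ 0.606 -0.465  0.054]
side weight (252, 132) 0.71 [0.424 0.357 0.023]
```

View pictures.

View pics/scene0.png

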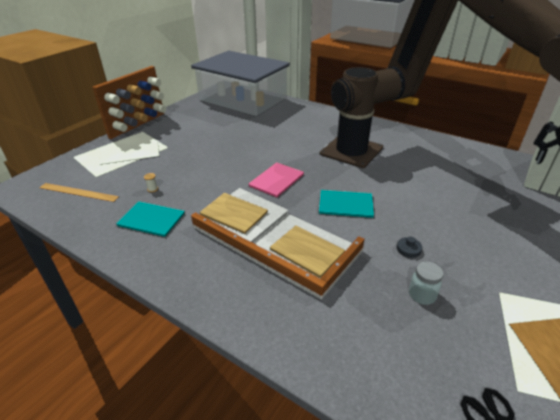

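View pics/side0.png

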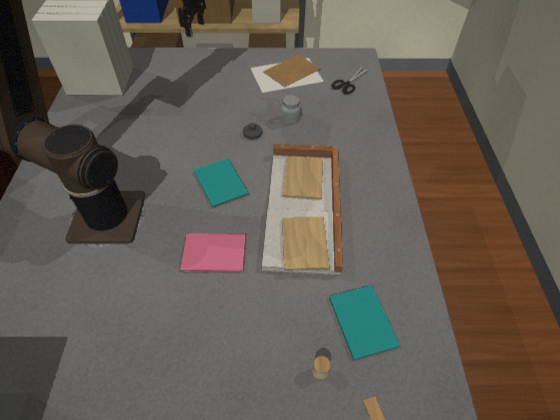

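The plywood boards are at side (302,178) for the low one and (304,240) for the one on the ledge. The turquoise boards at (221,182) and (363,322) and the pink one at (213,252) are look-alikes.

```bash
cat > fit.py <<'E'
from h import *
def analyse(name,boxes=None):
    z=np.load(f"last_{name}.npz"); im,W=z["im"],z["W"]
    hsv=cv2.cvtColor(im,cv2.COLOR_RGB2HSV)
    H,S,V=[hsv[...,i].astype(int) for i in range(3)]
    roi=(W[...,0]>0.40)&(W[...,0]<0.78)&(W[...,1]>-0.3)&(W[...,1]<0.35)&(W[...,2]<0.08)
    ply=roi&(H>=15)&(H<28)&(S>70)&(V>110)
    fen=roi&(H<14)&(S>110)&(W[...,2]>0.03)
    print(name,"fence n",fen.sum(),"ply n",ply.sum())
    n,l,st,c=cv2.connectedComponentsWithStats(cv2.morphologyEx(ply.astype(np.uint8),cv2.MORPH_OPEN,np.ones((3,3))))
    for i in range(1,n):
        if st[i,4]<300: continue
        P=W[l==i]; P=P[np.isfinite(P[:,2])]; zm=np.median(P[:,2]); P=P[abs(P[:,2]-zm)<0.005]
        print("board px",c[i].round(),"z",zm.round(4),"rect",cv2.minAreaRect(P[:,:2].astype(np.float32)),"mean",P.mean(0).round(4))
    P=W[fen]; P=P[P[:,2]>np.percentile(P[:,2],60)-0.006]
    print("fence z",np.median(P[:,2]).round(4),"rect",cv2.minAreaRect(P[:,:2].astype(np.float32)))
    return fen,ply
if __name__=="__main__":
    for n in("side","scene"):
        f,p=analyse(n)
        o=np.load(f"last_{n}.npz")["im"].copy(); o[f]=(255,0,0); o[p]=(0,255,0); cv2.imwrite(f"pics/m_{n}.png",cv2.resize(o[120:300,150:400,::-1],None,fx=3,fy=3))
E
python3 fit.py
```

```text
side fence n 1167 ply n 3766
board px [303. 177.] z 0.0233 rect ((0.5947262048721313, 0.14492851495742798), (0.17586073279380798, 0.11925531178712845), 84.50679016113281) mean [0.5949 0.1398 0.0234]
board px [305. 244.] z 0.0374 rect ((0.5868912935256958, -0.11664041876792908), (0.1191299706697464, 0.17349621653556824), 1.1602815389633179) mean [ 0.5868 -0.1222  0.0374]
fence z 0.0474 rect ((0.5980722308158875, 0.033384934067726135), (0.46726194024086, 0.20907053351402283), 87.9528579711914)
scene fence n 732 ply n 3469
board px [233. 212.] z 0.0393 rect ((0.589266836643219, -0.11433200538158417), (0.12203701585531235, 0.17141710221767426), 0.9805046319961548) mean [ 0.5934 -0.1107  0.0393]
board px [308. 250.] z 0.0252 rect ((0.5976133942604065, 0.1480209082365036), (0.16913580894470215, 0.12039708346128464), 84.259765625) mean [0.6021 0.1523 0.0251]
fence z 0.0481 rect ((0.5952679514884949, 0.03655077517032623), (0.4584790766239166, 0.21390773355960846), 86.03722381591797)
```

Run:
```python
import cv2,numpy as np
a=cv2.imread('pics/m_side.png'); cv2.imwrite('pics/m_side_s.png',a[:540,:750]); print(a.shape)
```

```text
(540, 750, 3)
```

View pics/m_side.png

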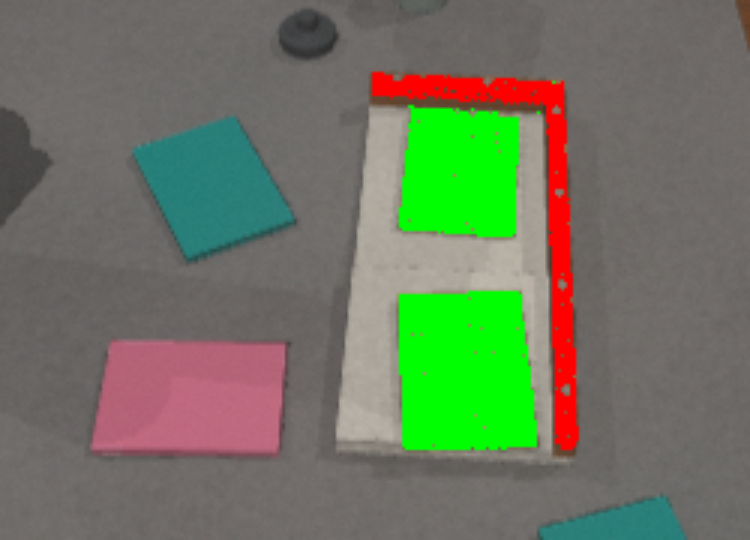

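The masks lie cleanly on the two plywood boards (green) and the fence tops (red). Next I fit the corner frame.

```bash
cat > fr.py <<'E'
from fit import *
from scipy.optimize import least_squares
def frame(name):
    f,p=analyse(name); W=np.load(f"last_{name}.npz")["W"]
    P=W[f]; P=P[abs(P[:,2]-np.median(P[:,2]))<0.006][:,:2]
    # L shape: distance to strip centrelines; params cx,cy (inner corner), th
    def res(q):
        c,s=np.cos(q[2]),np.sin(q[2]); d=P-q[:2]; x=d@[c,s]; y=d@[-s,c]
        ex=np.maximum(abs(x-.01)-.01,0)+np.maximum(y-.02,0)+np.maximum(-.44-y,0); ey=np.maximum(abs(y-.01)-.01,0)+np.maximum(x-.02,0)+np.maximum(-.195-x,0)
        return np.minimum(np.hypot(ex,0),np.hypot(ey,0))
    best=min((least_squares(res,[.68+a,.25+b,t],loss="soft_l1",f_scale=.001) for t in(-.06,0,.06) for a in(-.01,.01) for b in(-.01,.01)),key=lambda r:r.cost)
    print("corner",best.x.round(4),"cost",best.cost); return best.x
if __name__=="__main__":
    for n in("side","scene"): frame(n)
    print(cv2.boxPoints)
E
python3 fr.py
```

```text
side fence n 1167 ply n 3766
board px [303. 177.] z 0.0233 rect ((0.5947262048721313, 0.14492851495742798), (0.17586073279380798, 0.11925531178712845), 84.50679016113281) mean [0.5949 0.1398 0.0234]
board px [305. 244.] z 0.0374 rect ((0.5868912935256958, -0.11664041876792908), (0.1191299706697464, 0.17349621653556824), 1.1602815389633179) mean [ 0.5868 -0.1222  0.0374]
fence z 0.0474 rect ((0.5980722308158875, 0.033384934067726135), (0.46726194024086, 0.20907053351402283), 87.9528579711914)
corner [ 0.6912  0.236  -0.0656] cost 2.060386190628329e-05
scene fence n 732 ply n 3469
board px [233. 212.] z 0.0393 rect ((0.589266836643219, -0.11433200538158417), (0.12203701585531235, 0.17141710221767426), 0.9805046319961548) mean [ 0.5934 -0.1107  0.0393]
board px [308. 250.] z 0.0252 rect ((0.5976133942604065, 0.1480209082365036), (0.16913580894470215, 0.12039708346128464), 84.259765625) mean [0.6021 0.1523 0.0251]
fence z 0.0481 rect ((0.5952679514884949, 0.03655077517032623), (0.4584790766239166, 0.21390773355960846), 86.03722381591797)
corner [ 0.6953  0.2399 -0.0663] cost 2.029467997387138e-06
<built-in function boxPoints>
```

```bash
cat > to.py <<'E'
# usage: to.py x_mm y_mm z_world_mm yaw_deg(of tool y from corner +y); prints delta from measured pose
import sys
from h import *
C=np.array([.693,.238]); th=-.066
c,s=np.cos(th),np.sin(th); A=np.array([[c,-s],[s,c]])
def where():
    st=ctrl.get_state(); M=R.from_quat(st["tcp_rot"]).as_matrix(); p=np.array(st["eef_pos"])
    r=A.T@(p[:2]-C); return st,M,p,r
def go(x,y,z,yaw):
    st,M,p,r=where()
    w=np.r_[C+A@np.array([x,y])/1e3,z/1e3]
    a=th+np.pi/2+np.deg2rad(yaw); ty=np.array([np.cos(a),np.sin(a),0]); tz=np.array([0,0,-1.]); tx=np.cross(ty,tz)
    rv=R.from_matrix(M.T@np.stack([tx,ty,tz],1)).as_rotvec()
    print("at",(r*1e3).round(1),p[2].round(4),"t",st["time"],"| delta",(M.T@(w-p)).round(4),rv.round(4))
if __name__=="__main__": go(*map(float,sys.argv[1:5]))
E
python3 to.py -185 -98 231 0; python3 to.py -185 -98 100 0
```

```text
at [-492.7  366.5] 0.2313 t 0.8 | delta [-4.222e-01 -3.636e-01  3.000e-04] [ 0.      0.     -0.2748]
at [-492.7  366.5] 0.2313 t 0.8 | delta [-0.4222 -0.3636  0.1313] [ 0.      0.     -0.2748]
```

{"fn": "carry_out", "kwargs": {
  "deltas": [-0.422,-0.3635,0,0,0,-0.275,-0.422,-0.3635,0,0,0,-0.275,-0.422,-0.3635,0,0,0,-0.275,-0.422,-0.3635,0,0,0,-0.275,-0.422,-0.3635,0,0,0,-0.275],
  "grip": 100
}}

```text
time: 1.42
eef_pos: [0.3813, 0.3631, 0.2317]
tcp_rot: [0.033, 0.999, 0.0, 0.001]
contact_force: [0.1, 0.4, -0.6]
opening: 0.999
finger_force: 0.0
```

```bash
python3 to.py -185 -98 150 0
```

```text
at [-319.3  104.3] 0.2317 t 1.425 | delta [-0.1341 -0.2024  0.0817] [0.0006 0.001  0.0006]
```

{"fn": "carry_out", "kwargs": {
  "deltas": [-0.134,-0.202,0.08,0,0,0,-0.134,-0.202,0.08,0,0,0,-0.134,-0.202,0.08,0,0,0,-0.134,-0.202,0.08,0,0,0,-0.134,-0.202,0.08,0,0,0]
}}

```text
time: 2.05
eef_pos: [0.5016, 0.1513, 0.1499]
tcp_rot: [0.036, 0.999, -0.0, -0.001]
contact_force: [0.2, 0.3, 0.3]
opening: 1.001
finger_force: 0.0
```

```bash
python3 - <<'E'
from h import *
import time
shot("wrist","wrist1"); print(ctrl.find_in("wrist","board_low_mid")[:2], ctrl.find_in("wrist","corner")[:2])
E
python3 to.py -185 -98 20 0
```

```text
[{'uv': [212.5, 30.3], 'score': 0.74}, {'uv': [281.8, 301.4], 'score': 0.69}] [{'uv': [182.6, 226.2], 'score': 0.92}]
at [-186.2  -95.6] 0.1516 t 2.2 | delta [-0.0011 -0.0024  0.1316] [ 0.0005  0.0001 -0.0002]
```

View pics/wrist1.png

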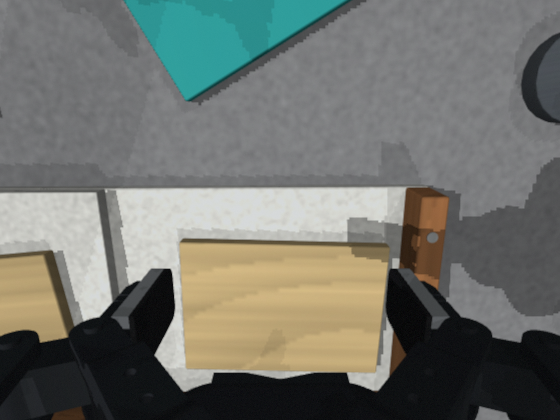

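The wrist picture shows the plywood board at about (283,305), its near edge at row 240, and the deck's front edge level at row 187, so the yaw is right. I check the near edge's position from the wrist depth.

Run:
```python
from fit import *
from to import *
W=np.load("last_wrist.npz")["W"]
for u,v in((200,245),(283,245),(375,247),(200,240),(283,241),(383,243),(190,300),(283,190),(283,205),(115,260),(425,215),(412,215),(403,215)):
    p=W[v,u]; print((u,v),((A.T@(p[:2]-C))*1e3).round(1),p[2].round(4))
```

```text
(200, 245) [-150.9 -162.8] 0.0216
(283, 245) [-151.   -96.2] 0.0225
(375, 247) [-148.5  -22.2] 0.0214
(200, 240) [-153.7 -163.5] 0.0176
(283, 241) [-151.6  -96.1] 0.0149
(383, 243) [-148.8  -13.4] 0.0131
(190, 300) [-102.3 -174.1] 0.0227
(283, 190) [-193.3  -96. ] 0.0102
(283, 205) [-180.6  -96. ] 0.0095
(115, 260) [-132.7 -239.2] 0.0088
(425, 215) [-182.4    4.7] 0.0464
(412, 215) [-178.6    0.6] 0.033
(403, 215) [-172.7    1.1] 0.0126
```

{"fn": "carry_out", "kwargs": {
  "deltas": [0,-0.002,0.06,0,0,0,0,-0.002,0.12,0,0,0,0,-0.002,0.136,0,0,0,0,-0.002,0.14,0,0,0,0,-0.002,0.144,0,0,0]
}}

```text
time: 2.82
eef_pos: [0.5031, 0.1532, 0.0098]
tcp_rot: [0.032, 0.999, 0.0, 0.003]
contact_force: [-0.4, 0.0, 0.2]
opening: 0.999
finger_force: 0.0
```

{"fn": "carry_out", "kwargs": {
  "deltas": [-0.01,0,0.002,0,0,0,-0.02,0,0.002,0,0,0,-0.028,0,0.002,0,0,0,-0.036,0,0.002,0,0,0,-0.043,0,0.002,0,0,0]
}}

```text
time: 3.45
eef_pos: [0.5441, 0.1496, 0.0053]
tcp_rot: [0.033, 0.999, 0.0, -0.0]
contact_force: [-2.7, -0.6, 1.3]
opening: 1.005
finger_force: 1.1
```

```bash
python3 to.py -131 -98 4 0
```

```text
at [-142.8  -98.1] 0.0053 t 3.45 | delta [-0.0118  0.0001  0.0013] [-0.     -0.0008  0.0001]
```

Contact shows −2.7 N of sliding friction. I push on to the fence.

{"fn": "carry_out", "kwargs": {
  "deltas": [-0.006,0,0,0,0,0,-0.01,0,0,0,0,0,-0.013,0,0,0,0,0,-0.014,0,0,0,0,0,-0.015,0,0,0,0,0]
}}

```text
time: 4.08
eef_pos: [0.5549, 0.1489, 0.005]
tcp_rot: [0.033, 0.999, -0.0, -0.005]
contact_force: [-13.8, 0.7, 11.0]
opening: 0.999
finger_force: 6.7
```

```bash
python3 to.py -131 -98 4 0
```

```text
at [-132.  -98.] 0.005 t 4.075 | delta [-0.001  0.     0.001] [-0.0012 -0.011   0.0006]
```

{"fn": "carry_out", "kwargs": {
  "deltas": [0.02,0,-0.01,0,0,0,0.02,0,-0.07,0,0,0.1,0.02,0,-0.09,0,0,0.28,0.02,0,-0.09,0,0,0.46,0.02,0,-0.09,0,0,0.64]
}}

```text
time: 4.7
eef_pos: [0.5397, 0.1499, 0.0961]
tcp_rot: [0.348, 0.937, 0.001, 0.001]
contact_force: [0.9, 0.3, -0.6]
opening: 1.002
finger_force: 0.0
```

```bash
python3 to.py -62 -207 80 -90
```

```text
at [-147.2  -98. ] 0.0961 t 4.7 | delta [-0.1336 -0.0359  0.0164] [0.0031 0.0011 0.9251]
```

{"fn": "carry_out", "kwargs": {
  "deltas": [-0.05,-0.014,0,0,0,0.185,-0.1,-0.028,0,0,0,0.37,-0.133,-0.036,0.01,0,0,0.555,-0.133,-0.036,0.016,0,0,0.74,-0.133,-0.036,0.016,0,0,0.925]
}}

```text
time: 5.32
eef_pos: [0.6169, 0.0354, 0.0784]
tcp_rot: [0.731, 0.683, -0.0, 0.0]
contact_force: [-0.3, 0.7, -0.6]
opening: 1.002
finger_force: 0.0
```

```bash
python3 to.py -62 -207 5 -90
```

```text
at [ -62.6 -207.2] 0.0784 t 5.325 | delta [0.0002 0.0006 0.0734] [ 0.      0.0001 -0.0014]
```

{"fn": "carry_out", "kwargs": {
  "deltas": [0,0,0.05,0,0,0,0,0,0.073,0,0,0,0,0,0.074,0,0,0,0.007,0,0.074,0,0,0,0.014,0,0.074,0,0,0]
}}

```text
time: 5.95
eef_pos: [0.6191, 0.0506, 0.0072]
tcp_rot: [0.728, 0.686, 0.001, 0.001]
contact_force: [-0.5, -1.5, -0.4]
opening: 0.998
finger_force: 0.7
```

{"fn": "carry_out", "kwargs": {
  "deltas": [0.004,0,0,0,0,0,0.008,0,0,0,0,0,0.011,0,0,0,0,0,0.013,0,0,0,0,0,0.014,0,0,0,0,0]
}}

```text
time: 6.58
eef_pos: [0.6186, 0.0622, 0.0058]
tcp_rot: [0.728, 0.686, -0.001, 0.001]
contact_force: [-1.8, -10.0, 3.4]
opening: 1.0
finger_force: 5.2
```

```bash
python3 to.py -62 -181 5 -90
```

```text
at [ -62.7 -180.4] 0.0058 t 6.575 | delta [-0.0006  0.0007  0.0008] [0.0001 0.004  0.007 ]
```

{"fn": "carry_out", "kwargs": {
  "deltas": [-0.012,0,-0.01,0,0,0,-0.012,0,-0.07,0,0,-0.1,-0.012,-0.04,-0.12,0,0,-0.28,0.0,-0.09,-0.15,0,0,-0.46,0.02,-0.12,-0.16,0,0,-0.64]
}}

```text
time: 7.2
eef_pos: [0.4989, 0.0918, 0.1679]
tcp_rot: [0.473, 0.881, 0.001, 0.001]
contact_force: [1.4, 0.7, -0.3]
opening: 1.001
finger_force: 0.0
```

```bash
python3 to.py -185 -200 180 0
```

```text
at [-184.1 -158.7] 0.1679 t 7.2 | delta [-0.0323 -0.0257 -0.0122] [ 0.003   0.0026 -0.92  ]
```

{"fn": "carry_out", "kwargs": {
  "deltas": [-0.032,-0.026,-0.012,0,0,-0.18,-0.032,-0.026,-0.012,0,0,-0.37,-0.032,-0.026,-0.012,0,0,-0.55,-0.032,-0.026,-0.012,0,0,-0.74,-0.032,-0.026,-0.012,0,0,-0.92]
}}

```text
time: 7.82
eef_pos: [0.4951, 0.0506, 0.1773]
tcp_rot: [0.032, 0.999, 0.001, -0.0]
contact_force: [-0.3, 0.8, 1.5]
opening: 0.997
finger_force: 0.0
```

```bash
cat > bd.py <<'E'
from fit import *
from to import *
import sys
def boards(name,tag):
    shot(name,tag); z=np.load(f"last_{name}.npz"); im,W=z["im"],z["W"]
    hsv=cv2.cvtColor(im,cv2.COLOR_RGB2HSV); H,S,V=[hsv[...,i].astype(int) for i in range(3)]
    Q=(W[...,:2]-C)@A*1e3
    ply=(H>=14)&(H<28)&(S>70)&(V>110)&(Q[...,0]<2)&(Q[...,0]>-200)&(Q[...,1]<2)&(Q[...,1]>-460)
    n,l,st,c=cv2.connectedComponentsWithStats(cv2.morphologyEx(ply.astype(np.uint8),cv2.MORPH_OPEN,np.ones((3,3))))
    for i in range(1,n):
        if st[i,4]<300: continue
        m=l==i; zm=np.median(W[m][:,2]); m&=abs(W[...,2]-zm)<.004
        q=Q[m]; print(c[i].round(),"z",zm.round(4),"min",np.percentile(q,.5,0).round(1),"max",np.percentile(q,99.5,0).round(1),"rect",cv2.minAreaRect(q.astype(np.float32)))
boards(sys.argv[1],sys.argv[2])
E
python3 bd.py wrist wrist2; python3 bd.py side side2; python3 to.py -185 -360 60 0
```

```text
[ 97. 292.] z 0.036 min [-145.6 -441.7] max [ -30.7 -271.8] rect ((-82.02020263671875, -358.55224609375), (119.56187438964844, 169.37721252441406), 4.970524311065674)
[385. 310.] z 0.0221 min [-122.9 -167.2] max [-5.4  0.5] rect ((-63.490352630615234, -83.09944152832031), (120.10967254638672, 170.10081481933594), 0.27073970437049866)
[312. 175.] z 0.0235 min [-122.1 -172. ] max [-3.5  0.6] rect ((-63.00169372558594, -86.11124420166016), (119.74639892578125, 174.9324951171875), 0.47894662618637085)
[305. 244.] z 0.0373 min [-143.9 -448.1] max [ -20.2 -274.6] rect ((-82.56512451171875, -360.4980773925781), (119.25228881835938, 173.9384002685547), 5.275487422943115)
at [-185. -200.] 0.1773 t 7.925 | delta [-0.0009 -0.1601  0.1171] [ 0.001  -0.0004 -0.0051]
```

View pics/wrist2.png

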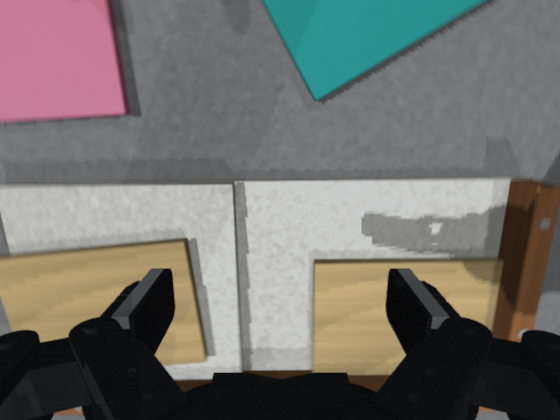

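The low board at (385,310) lies against the short fence, almost square, and the other board waits on the ledge at (97,292). The x fit reads −63, so I push once more in x to be safe.

{"fn": "carry_out", "kwargs": {
  "deltas": [0.02,0.06,0.03,0,0,0,0.02,0.11,0.07,0,0,0,0.02,0.112,0.12,0,0,0,0.02,0.112,0.16,0,0,0,0.02,0.112,0.172,0,0,0]
}}

```text
time: 8.55
eef_pos: [0.481, 0.1635, 0.0026]
tcp_rot: [0.037, 0.999, -0.0, -0.003]
contact_force: [0.1, 0.1, 0.4]
opening: 1.002
finger_force: 0.0
```

```bash
python3 to.py -131 -88 5 0
```

```text
at [-206.7  -88.3] 0.0026 t 8.55 | delta [-0.0756  0.0008 -0.0028] [-0.0007 -0.006  -0.0071]
```

{"fn": "carry_out", "kwargs": {
  "deltas": [-0.02,0,-0.003,0,0,0,-0.045,0,-0.003,0,0,0,-0.065,0,-0.003,0,0,0,-0.074,0,-0.003,0,0,0,-0.077,0,-0.003,0,0,0]
}}

```text
time: 9.18
eef_pos: [0.5589, 0.1582, 0.0105]
tcp_rot: [0.036, 0.999, -0.0, -0.003]
contact_force: [-13.0, -0.9, 16.9]
opening: 1.0
finger_force: 8.1
```

{"fn": "carry_out", "kwargs": {
  "deltas": [-0.001,0,0,0,0,0,-0.002,0,0,0,0,0]
}}

```text
time: 9.43
eef_pos: [0.5591, 0.1582, 0.0105]
tcp_rot: [0.036, 0.999, -0.0, -0.005]
contact_force: [-12.7, -0.6, 16.5]
opening: 0.999
finger_force: 8.2
```

```bash
python3 to.py -131 -88 5 0
```

```text
at [-128.3  -88.5] 0.0105 t 9.425 | delta [0.0026 0.0005 0.0055] [-0.001  -0.0098 -0.0052]
```

{"fn": "carry_out", "kwargs": {
  "deltas": [0.002,0,-0.02,0,0,0,0.02,0,-0.06,0,0,0,0.05,-0.05,-0.09,0,0,0,0.05,-0.11,-0.09,0,0,0,0.05,-0.17,-0.09,0,0,0]
}}

```text
time: 10.05
eef_pos: [0.501, -0.0097, 0.1008]
tcp_rot: [0.035, 0.999, -0.0, 0.003]
contact_force: [0.6, -1.0, -0.3]
opening: 0.999
finger_force: 0.0
```

```bash
python3 bd.py side side3;python3 bd.py scene scene3; python3 -c "
from fr import *
frame('side');frame('scene')" | grep corner; python3 to.py -185 -360 60 0
```

```text
[313. 175.] z 0.0234 min [-120.5 -172.1] max [-2.7 -0.6] rect ((-61.77696990966797, -86.08807373046875), (176.45504760742188, 119.4072494506836), 89.37417602539062)
[305. 244.] z 0.0374 min [-144.2 -447.9] max [ -20.4 -274.4] rect ((-82.43609619140625, -361.1531982421875), (119.33773040771484, 172.7115020751953), 5.045692443847656)
[233. 212.] z 0.0393 min [-140.7 -441.2] max [ -15.7 -271.5] rect ((-80.5174331665039, -357.6695861816406), (123.38232421875, 172.32186889648438), 5.706271648406982)
[306. 255.] z 0.0252 min [-117.6 -164.5] max [-18.1 -10. ] rect ((-67.72389221191406, -87.33454895019531), (157.2036590576172, 104.52567291259766), 89.2172622680664)
corner [ 0.6911  0.2361 -0.0637] cost 1.4088315263338194e-05
corner [ 0.6955  0.2403 -0.0675] cost 7.569770035971019e-07
at [-174.9 -263.1] 0.1005 t 10.15 | delta [ 0.0092 -0.097   0.0406] [-0.0019  0.0044 -0.012 ]
```

{"fn": "carry_out", "kwargs": {
  "deltas": [0.009,-0.05,0,0,0,-0.008,0.009,-0.097,0.02,0,0,-0.008,0.009,-0.097,0.06,0,0,-0.008,0.009,-0.097,0.083,0,0,-0.008,0.009,-0.097,0.084,0,0,-0.008]
}}

```text
time: 10.78
eef_pos: [0.4847, -0.1041, 0.0142]
tcp_rot: [0.032, 0.999, 0.0, -0.0]
contact_force: [0.6, 0.3, 0.4]
opening: 0.998
finger_force: 0.0
```

```bash
python3 to.py -131 -360 15 0
```

```text
at [-185.3 -355.1] 0.0142 t 10.775 | delta [-0.0543 -0.0051 -0.0008] [ 0.0003 -0.0001  0.0023]
```

{"fn": "carry_out", "kwargs": {
  "deltas": [-0.012,-0.005,0,0,0,0,-0.024,-0.005,0,0,0,0,-0.034,-0.005,0,0,0,0,-0.043,-0.005,0,0,0,0,-0.049,-0.005,0,0,0,0]
}}

```text
time: 11.4
eef_pos: [0.5334, -0.1122, 0.0143]
tcp_rot: [0.031, 1.0, 0.0, -0.001]
contact_force: [-4.4, 0.1, 3.1]
opening: 1.0
finger_force: 1.9
```

{"fn": "carry_out", "kwargs": {
  "deltas": [-0.002,0,0,0,0,0,-0.004,0,0,0,0,0,-0.005,0,0,0,0,0]
}}

```text
time: 11.78
eef_pos: [0.5375, -0.1125, 0.0142]
tcp_rot: [0.031, 1.0, 0.0, -0.001]
contact_force: [-5.8, -0.8, 4.4]
opening: 1.001
finger_force: 3.2
```

```bash
python3 to.py -131 -360 15 0
```

```text
at [-132. -360.] 0.0142 t 11.775 | delta [-0.001   0.     -0.0008] [ 0.0002 -0.0018  0.0031]
```

{"fn": "carry_out", "kwargs": {
  "deltas": [0.015,0,-0.005,0,0,0,0.03,-0.03,-0.06,0,0,0.15,0.03,-0.08,-0.085,0,0,0.33,0.0,-0.125,-0.085,0,0,0.51,-0.05,-0.125,-0.085,0,0,0.69]
}}

```text
time: 12.4
eef_pos: [0.5805, -0.2445, 0.1011]
tcp_rot: [0.373, 0.928, -0.001, 0.002]
contact_force: [0.5, -0.1, 0.8]
opening: 0.999
finger_force: 0.0
```

```bash
python3 to.py -64 -478 100 -90
```

```text
at [ -80.5 -488.8] 0.1011 t 12.4 | delta [-0.0056  0.0189  0.0011] [0.0028 0.0041 0.8725]
```

{"fn": "carry_out", "kwargs": {
  "deltas": [-0.006,0.019,0,0,0,0.18,-0.006,0.019,0,0,0,0.36,-0.006,0.019,0,0,0,0.54,-0.006,0.019,0.03,0,0,0.72,-0.006,0.019,0.06,0,0,0.873]
}}

```text
time: 13.02
eef_pos: [0.5979, -0.2311, 0.0396]
tcp_rot: [0.728, 0.685, 0.001, 0.002]
contact_force: [0.1, 0.1, -0.0]
opening: 0.998
finger_force: 0.0
```

```bash
python3 bd.py side side4;python3 to.py -64 -478 14 -90
```

```text
[318. 165.] z 0.0236 min [-118.2 -130.3] max [-2.1  1.3] rect ((-61.46706771850586, -65.33177185058594), (134.49673461914062, 119.14737701416016), 89.41019439697266)
at [ -67.2 -472.8] 0.0343 t 13.075 | delta [-0.0052  0.0033  0.0203] [-0.0044 -0.0026  0.0022]
```

{"fn": "carry_out", "kwargs": {
  "deltas": [0,0.003,0.01,0,0,0,0,0.003,0.019,0,0,0.004,0,0.003,0.019,0,0,0.004]
}}

```text
time: 13.45
eef_pos: [0.6007, -0.2309, 0.0204]
tcp_rot: [0.727, 0.686, 0.0, 0.0]
contact_force: [0.3, 0.3, 0.6]
opening: 1.003
finger_force: 0.0
```

```bash
python3 to.py -64 -456 15 -90
```

```text
at [ -61.2 -474. ] 0.0204 t 13.45 | delta [ 0.018  -0.0027  0.0054] [0.0002 0.0001 0.0079]
```

{"fn": "carry_out", "kwargs": {
  "deltas": [0,-0.003,0.005,0,0,0,0.01,-0.003,0.005,0,0,0.006,0.02,-0.003,0.005,0,0,0.006,0.03,-0.003,0.005,0,0,0.006,0.04,-0.003,0.005,0,0,0.006]
}}

```text
time: 14.08
eef_pos: [0.6, -0.1901, 0.0155]
tcp_rot: [0.73, 0.684, -0.0, 0.0]
contact_force: [-0.1, -1.1, -1.2]
opening: 1.001
finger_force: 0.7
```

```bash
python3 to.py -64 -181 15 -90
```

```text
at [ -64.6 -433.3] 0.0155 t 14.075 | delta [0.2523 0.0009 0.0004] [0.0001 0.0003 0.0014]
```

Contact is light and there is no rising. I push on, and the leading edge should reach about y = −182 after this stretch.

{"fn": "carry_out", "kwargs": {
  "deltas": [0.018,0,0,0,0,0,0.036,0,0,0,0,0,0.054,0,0,0,0,0,0.072,0,0,0,0,0,0.088,0,0,0,0,0]
}}

```text
time: 14.7
eef_pos: [0.6058, -0.1016, 0.0154]
tcp_rot: [0.73, 0.684, 0.0, 0.0]
contact_force: [-0.1, -1.4, -0.8]
opening: 1.001
finger_force: 0.9
```

```bash
python3 to.py -64 -181 15 -90; python3 bd.py side side5
```

```text
at [ -64.6 -344.6] 0.0154 t 14.7 | delta [0.1636 0.0008 0.0004] [0.0002 0.0001 0.0016]
```

View pics/side5.png

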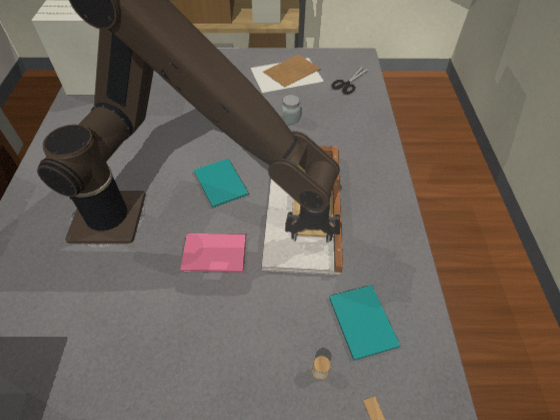

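The board is flat ahead of the gripper near (310,218), and the bystanders have not moved. I continue over the gap.

{"fn": "carry_out", "kwargs": {
  "deltas": [0.018,0,0,0,0,0,0.036,0,0,0,0,0,0.054,0,0,0,0,0,0.072,0,0,0,0,0,0.088,0,0,0,0,0]
}}

```text
time: 15.38
eef_pos: [0.6114, -0.0137, 0.0153]
tcp_rot: [0.73, 0.684, 0.0, -0.0]
contact_force: [-0.7, -1.8, 0.5]
opening: 1.0
finger_force: 0.8
```

{"fn": "carry_out", "kwargs": {
  "deltas": [0.014,0,0,0,0,0,0.028,0,0,0,0,0,0.036,0,0.002,0,0,0,0.044,0,0.003,0,0,0,0.052,0,0.003,0,0,0]
}}

```text
time: 16.0
eef_pos: [0.6147, 0.0351, 0.013]
tcp_rot: [0.729, 0.684, -0.002, 0.001]
contact_force: [-4.6, -9.5, 6.5]
opening: 1.005
finger_force: 5.2
```

```bash
python3 to.py -64 -181 12 -90
```

```text
at [ -64.7 -207.6] 0.013 t 16.0 | delta [0.0266 0.0008 0.0009] [-0.0009  0.0036  0.0018]
```

Force has risen 26 mm early, so I look.

Run:
```python
from h import *
s=ctrl.get_state(); print(s["contact_force"],s["wrist_torque"])
im,d,W=shot("scene","scene6"); im2,d2,W2=shot("wrist","wrist6")
a=cv2.resize(im[180:300,180:380,::-1],(800,480))[:300]; a=cv2.resize(im[190:300,190:370,::-1],(500,306)); b=cv2.resize(im2[...,::-1],(400,300))
a=cv2.resize(a,(400,300)); cv2.imwrite("pics/c6.png",np.hstack([a,b]))
```

```text
[-4.63659762 -9.53179271  6.45053015] [-1.47096789  0.64736065 -0.08958813]
```

View pics/c6.png

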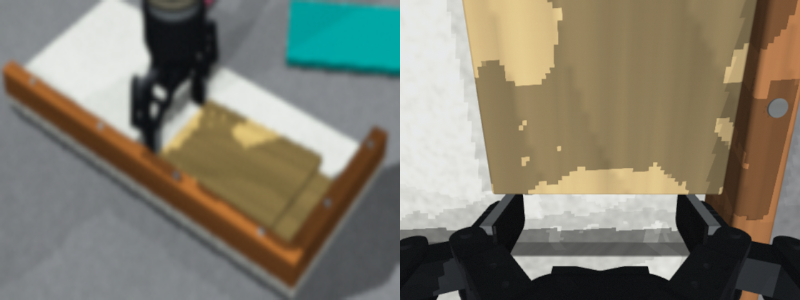

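Run:
```python
from fit import *
from to import *
for n in("wrist","scene"):
    z=np.load(f"last_{n}.npz");im,W=z["im"],z["W"]; Q=(W[...,:2]-C)@A*1e3
    hsv=cv2.cvtColor(im,cv2.COLOR_RGB2HSV)
    m=(hsv[...,0]>=14)&(hsv[...,0]<30)&(abs(W[...,2]-.036)<.006)&(Q[...,0]<3)&(Q[...,0]>-190)&(Q[...,1]<3)&(hsv[...,1]>60)
    m=cv2.morphologyEx(m.astype(np.uint8),cv2.MORPH_OPEN,np.ones((3,3)))>0
    q=Q[m]; print(n,m.sum(),np.percentile(W[m][:,2],[2,50,98]).round(4),cv2.minAreaRect(q.astype(np.float32)))
    for y in range(-195,-20,25):
        k=m&(abs(Q[...,1]-y)<6)
        if k.sum()>20: print(y,np.percentile(Q[k][:,0],[1,99]).round(1),np.median(W[k][:,2]).round(4))
    # fence inner top edge
    f=(W[...,2]>.043)&(W[...,2]<.055)&(hsv[...,0]<14)&(hsv[...,1]>110)&(Q[...,0]<30)&(Q[...,0]>-10)
    for y in(-200,-160,-120): 
        k=f&(abs(Q[...,1]-y)<8); 
        if k.sum()>5: print("fence",y,np.percentile(Q[k][:,0],[2,98]).round(1))
```

```text
wrist 99884 [0.0321 0.0355 0.0384] ((-60.4000244140625, -151.8483428955078), (91.46105194091797, 121.0503158569336), 89.94674682617188)
-195 [-118.4   -1.3] 0.0324
-170 [-118.6   -1.8] 0.0339
-145 [-118.8   -1.5] 0.0354
-120 [-118.9   -1.9] 0.0369
fence -200 [-0.9 18. ]
fence -160 [-0.8 18.1]
fence -120 [-1.3 13.2]
scene 698 [0.0337 0.0383 0.0416] ((-88.76696014404297, -853.7141723632812), (1487.953125, 110.59538269042969), 87.85197448730469)
-195 [-115.3  -12.7] 0.0355
-170 [-112.6  -10.9] 0.0374
-145 [-114.2   -8.6] 0.0392
-120 [-114.3   -9. ] 0.0408
fence -200 [ 0.5 20.9]
fence -160 [ 6.5 19.2]
```

Top board is against the long fence and square. Its trailing end is pressed down about 0.06 rad by the fingers and jams. I back off so it settles flat, then push again with the fingers lower.

{"fn": "carry_out", "kwargs": {
  "deltas": [-0.006,0,0,0,0,0,-0.01,0,0,0,0,0,-0.01,0,0.008,0,0,0,-0.01,0,0.009,0,0,0,-0.01,0,0.009,0,0,0]
}}

```text
time: 16.73
eef_pos: [0.6137, 0.0269, 0.0028]
tcp_rot: [0.73, 0.684, -0.0, -0.0]
contact_force: [-0.8, -0.3, 0.0]
opening: 0.998
finger_force: 0.0
```

```bash
cat > tilt.py <<'E'
from fit import *
from to import *
shot("wrist","wt"); z=np.load("last_wrist.npz");im,W=z["im"],z["W"]; Q=(W[...,:2]-C)@A*1e3
hsv=cv2.cvtColor(im,cv2.COLOR_RGB2HSV)
m=(hsv[...,0]>=14)&(hsv[...,0]<30)&(abs(W[...,2]-.034)<.012)&(Q[...,0]<3)&(Q[...,0]>-190)&(Q[...,1]<3)&(hsv[...,1]>60)
for y in range(-200,-90,15):
    k=m&(abs(Q[...,1]-y)<6)
    if k.sum()>20: print(y,k.sum(),np.percentile(Q[k][:,0],[1,99]).round(1),np.median(W[k][:,2]).round(4))
E
python3 tilt.py; python3 to.py -64 -181 5 -90
```

```text
-200 620 [-117.1    2.8] 0.0345
-185 13187 [-118.7   -0.6] 0.034
-170 14671 [-118.8   -0.6] 0.034
-155 16415 [-118.8   -0.6] 0.034
-140 18566 [-118.8   -0.6] 0.034
-125 20722 [-118.9   -0.6] 0.034
at [ -64.9 -215.9] 0.0031 t 16.775 | delta [ 0.0349  0.001  -0.0019] [-0.0004 -0.0001  0.0011]
```

{"fn": "carry_out", "kwargs": {
  "deltas": [0.007,0,-0.002,0,0,0,0.013,0,-0.002,0,0,0,0.017,0,-0.002,0,0,0,0.02,0,-0.002,0,0,0,0.023,0,-0.002,0,0,0]
}}

```text
time: 17.4
eef_pos: [0.616, 0.0492, 0.0059]
tcp_rot: [0.73, 0.684, -0.0, 0.001]
contact_force: [-1.3, -5.1, 3.8]
opening: 1.001
finger_force: 2.5
```

```bash
python3 to.py -64 -181 5 -90; python3 tilt.py
```

```text
at [ -64.4 -193.4] 0.0059 t 17.4 | delta [0.0124 0.0004 0.0008] [0.0006 0.001  0.0011]
-185 2286 [-118.5    0.2] 0.0339
-170 11926 [-118.7   -0.5] 0.034
-155 13316 [-118.7   -0.5] 0.034
-140 14819 [-118.7   -0.5] 0.034
-125 16548 [-118.7   -0.6] 0.034
-110 18501 [-118.8   -0.6] 0.034
-95 11421 [-118.9   -0.8] 0.034
```

Now it slides flat. I push the last 12 mm.

{"fn": "carry_out", "kwargs": {
  "deltas": [0.003,0,0,0,0,0,0.006,0,0,0,0,0,0.009,0,0,0,0,0,0.011,0,0,0,0,0,0.013,0,0,0,0,0]
}}

```text
time: 18.08
eef_pos: [0.6168, 0.062, 0.0058]
tcp_rot: [0.73, 0.684, -0.0, 0.001]
contact_force: [-2.2, -5.1, 4.0]
opening: 1.0
finger_force: 2.7
```

```bash
python3 to.py -64 -181 5 -90; python3 tilt.py
```

```text
at [ -64.5 -180.6] 0.0058 t 18.075 | delta [-0.0004  0.0005  0.0008] [0.0006 0.0009 0.0009]
-185 39 [-74.4  -0. ] 0.0287
-170 4302 [-118.5   -0.3] 0.0339
-155 12162 [-118.8   -0.5] 0.034
-140 13577 [-118.7   -0.5] 0.034
-125 15028 [-118.7   -0.6] 0.034
-110 16691 [-118.9   -0.6] 0.034
-95 18687 [-118.9   -0.7] 0.034
```

{"fn": "carry_out", "kwargs": {
  "deltas": [0.001,0,0,0,0,0,0.002,0,0,0,0,0,0.0025,0,0,0,0,0]
}}

```text
time: 18.5
eef_pos: [0.6168, 0.0623, 0.0058]
tcp_rot: [0.73, 0.684, -0.002, 0.002]
contact_force: [-3.1, -13.1, 4.9]
opening: 0.999
finger_force: 6.7
```

```bash
python3 to.py -64 -181 5 -90
```

```text
at [ -64.4 -180.4] 0.0058 t 18.5 | delta [-0.0006  0.0004  0.0008] [0.0001 0.0047 0.0016]
```

Home in y. I retreat and go round for a last x push on both boards.

{"fn": "carry_out", "kwargs": {
  "deltas": [-0.012,0,0,0,0,0,-0.012,0,-0.06,0,0,-0.1,-0.012,-0.04,-0.09,0,0,-0.28,0.03,-0.1,-0.09,0,0,-0.46,0.07,-0.12,-0.09,0,0,-0.64]
}}

```text
time: 19.12
eef_pos: [0.499, 0.1437, 0.095]
tcp_rot: [0.476, 0.879, 0.001, -0.001]
contact_force: [0.3, 0.5, -0.1]
opening: 1.004
finger_force: 0.0
```

```bash
python3 to.py -170 -88 60 0
```

```text
at [-187.3 -106.9] 0.095 t 19.125 | delta [0.0046 0.0252 0.035 ] [ 0.0011 -0.0018 -0.9263]
```

{"fn": "carry_out", "kwargs": {
  "deltas": [0.005,0.025,0,0,0,-0.18,0.005,0.025,0,0,0,-0.37,0.005,0.025,0,0,0,-0.55,0.005,0.025,0.02,0,0,-0.74,0.005,0.025,0.035,0,0,-0.926]
}}

```text
time: 19.75
eef_pos: [0.5189, 0.1613, 0.0592]
tcp_rot: [0.032, 0.999, 0.001, -0.001]
contact_force: [-0.9, 0.6, 0.5]
opening: 0.996
finger_force: 0.0
```

```bash
python3 bd.py scene sc7;python3 bd.py side sd7; python3 to.py -165 -88 5 0
```

```text
[306. 253.] z 0.0372 min [-118.2 -164.1] max [-8.3 -4.9] rect ((-63.29644012451172, -85.01790618896484), (114.48152160644531, 164.04591369628906), 1.14313805103302)
[313. 173.] z 0.0354 min [-120.6 -171.6] max [-2.8  0.1] rect ((-61.69052505493164, -85.7984619140625), (119.13455963134766, 174.561767578125), 0.12219798564910889)
at [-170.   -88.5] 0.0579 t 19.85 | delta [-0.0053  0.0005  0.0528] [ 0.0004 -0.0051 -0.0052]
```

{"fn": "carry_out", "kwargs": {
  "deltas": [0,0,0.04,0,0,0,0,0,0.054,0,0,0,-0.015,0,0.054,0,0,0,-0.03,0,0.054,0,0,0,-0.036,0,0.054,0,0,0]
}}

```text
time: 20.48
eef_pos: [0.5553, 0.1584, 0.008]
tcp_rot: [0.035, 0.999, 0.0, -0.003]
contact_force: [-17.6, 0.2, 18.7]
opening: 1.001
finger_force: 10.1
```

{"fn": "carry_out", "kwargs": {
  "deltas": [-0.002,0,0,0,0,0,-0.003,0,0,0,0,0,-0.004,0,0,0,0,0]
}}

```text
time: 20.85
eef_pos: [0.5552, 0.1583, 0.0081]
tcp_rot: [0.034, 0.999, -0.0, -0.007]
contact_force: [-20.7, -0.6, 19.9]
opening: 1.002
finger_force: 11.6
```

```bash
python3 to.py -131 -88 5 0
```

```text
at [-132.2  -88.6] 0.0081 t 20.85 | delta [-0.0013  0.0006  0.0031] [-0.0013 -0.0145 -0.0021]
```

Both boards are pressed firmly home. I back off, lift and check.

{"fn": "carry_out", "kwargs": {
  "deltas": [0.02,0,0,0,0,0,0.04,0,-0.02,0,0,0,0.04,0,-0.08,0,0,0,0.04,0,-0.13,0,0,0,0.04,0,-0.15,0,0,0]
}}

```text
time: 21.48
eef_pos: [0.5229, 0.1609, 0.1624]
tcp_rot: [0.036, 0.999, 0.001, 0.005]
contact_force: [0.8, -0.2, -0.4]
opening: 1.0
finger_force: 0.0
```

```bash
python3 bd.py side sd8; python3 bd.py wrist w8
python3 - <<'E'
import cv2,numpy as np
a=cv2.imread('pics/sd8.png'); b=cv2.imread('pics/w8.png')
cv2.imwrite('pics/c8.png',np.hstack([cv2.resize(a[60:300,200:460],(400,369)),cv2.resize(b,(400,369))]))
E
```

```text
[313. 173.] z 0.0354 min [-120.2 -171.2] max [-2.7  0.7] rect ((-61.3414306640625, -85.92540740966797), (118.86610412597656, 175.72276306152344), 0.08697286993265152)
[284. 311.] z 0.034 min [-120.5 -167. ] max [-2.5 -0.2] rect ((-60.58732604980469, -83.6539535522461), (121.80894470214844, 170.22348022460938), 0.472844660282135)
```

View pics/c8.png

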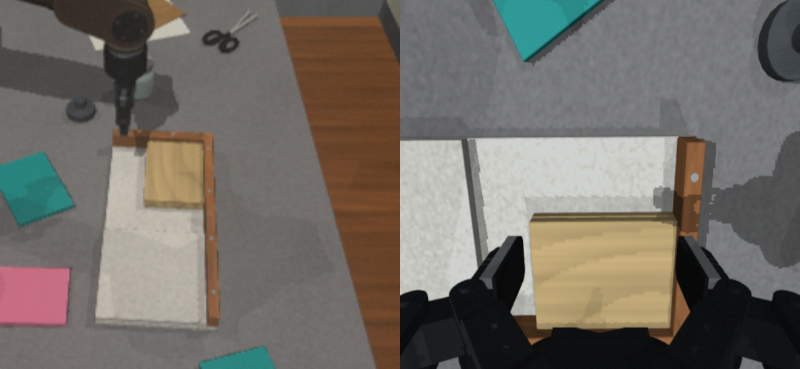

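The two boards lie stacked in the corner with their edges in line (left panel (175,172), right panel (600,270)), and the gripper is clear.

```bash
python3 -c "
from plant import ctrl
print(ctrl.sign_off())"
```

```text
the job is handed in; nothing more can be done
None
```

I handed the job in at about 21.6 s: both boards lie stacked flat in the corner, within about 2 mm of home and square by the cameras, and the spool, jar and weight were not touched.

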